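# Swing the chopping board off the hob and put the kettle on

## Robot

A 6-joint arm with a two-finger parallel gripper is mounted at the origin on the work surface. World frame = base frame: x ahead of the robot, y to its left, z up, the work surface at z = 0. Lengths are in m, angles in rad, forces in N, time in s.
With the tool pointing down it reaches from about 0.375 to 0.975 m from the base axis. Payload 3.8 kg.
Tool frame: the origin (TCP) lies between the finger pads; the fingertips stand 19 mm ahead of it and the grasp point (between the pads) is the TCP (ctrl.tip_reach is the distance from the TCP to the fingertips, in m); z points along the fingers, y is the line along which they close (so a half turn about z gives the same grasp; the last joint's range is limited). The gripper opens to 88 mm and grips with 3 to 60 N. Pads are 18 mm wide; open, the fingers measure 123 mm over their backs; the gripper's body (75 mm by 187 mm) begins 45 mm behind the grasp point.
Start: joints at [-1.202, 0.264, 1.604, -0, 1.274, -0.037], TCP at [0.266, -0.62, 0.258] pointing down, gripper open.
Joint ranges: [-2.63, 2.63], [-0.94, 2.18], [0.31, 2.57], [-1.31, 4.45], [0, 2.66], [-2.55, 2.55]. Speed limits (rad/s): [2.57, 2.57, 3.14, 3.14, 3.14, 3.14].

## Interface

Orientations are given as a 3x3 rotation matrix whose columns are the frame's x, y, z axes.
In Python, from bench import ctrl gives the robot as it stands.
- The arm moves only by the tool apply_moves, never from a script. Its argument "steps" is a list of rows, each a list of 6 numbers: the shift along the tool's x, y, z in mm, then the turn, a rotation vector about the tool's x, y, z in rad. In form: [[tx, ty, tz, ax, ay, az], ...]. A call has 1 to 12 rows; each row is the pose to reach, as a shift and turn from the pose commanded when the call began, along the tool's axes at that moment; what a row does not reach only later rows make up. A row lasts 1/10 s, in which the tool goes at most 50 mm and 8.59 degrees, less where a joint would pass 70% of its speed; a pose out of reach is approached as far as the arm can. A call with a gripper value outside its range is refused whole. "grip" is the finger opening in mm, from 0 to 88.1, set as the call begins (left out, the last holds). The fingers move at their own pace and stop on an object; the grip force is fixed at half the most. Time passes only in rows, so rows that repeat a pose let the fingers close. It gives the time, the measured TCP pose, the force, the opening and the grip force at its end, in the units of the state.
- ctrl.sense(): the state, without advancing time (a new reading comes with each control period).
- ctrl.get_image(name): name is "side" or "top" or "wrist"; returns the picture (480x640x3 uint8, blue, green, red); there is no depth.
- ctrl.calibration(name): a dict with "K" (3x3 intrinsics, pixels), "rvec" (rotation vector, rad) and "tvec" (3), from world to camera coordinates, as OpenCV has them. Camera axes: x right, y down, z forward; pixel columns grow to the right and rows downward; lengths in m; the calibration is good to about 2 mm. A picture is of the moment at which its call begins: read the wrist's pose just before it. calibration takes no time and is no camera call; for the wrist camera it gives the pose at the moment of the call.
- ctrl.sign_off(): hands the job in; it is judged then, once.
Trained networks look in the newest picture that a camera, given by its name, has taken for a name from the list of things; names that differ only in an ending like _2 or _b are one class to them, and where a whole thing is asked for, a point or a joint stands for the part that bears it (a point fixed in the world has none). Each returns a list of dicts, best first, with "p" (0 to 1); they miss things now and then, are a little off and sometimes report something else, mostly with a low value. They report only what shows in the picture. A call takes as long as a camera call. They do not tell look-alikes from the thing itself.
- ctrl.masks_of(label, camera): "region" (480x640 bool, what is visible of it) and "box" ([left, top, right, bottom] in pixels, round what is visible of it).
- ctrl.place_of(label, camera): "xy" ([column, row] in pixels: a listed point, or the origin of a listed thing).
The state is a dict: "clock": time; "joint_positions": joint angles; "dq": joint speeds; "tau": joint torques, N m; "position": TCP position; "tcp_rot": TCP orientation; "ft_force": force on the tool from outside, world axes, zero at the start; "torque": the same for the moment, N m; "gripper_width": finger opening in m; "grip_force": force on a finger pad.
Only numpy, scipy, OpenCV 4.12 (cv2) and the standard library are available. Lean on these libraries where they do the work, as an engineer would, in place of code of your own. Each camera call takes 0.05 s, during which the arm holds its last target. There are 200 camera calls.

## Task

The free end of the long chopping board is lying over the big cooking zone. Swing the board round about its mortar end, leaving that end where it is with the mortar still standing on it, until the board lies along the dish rack. Then move the kettle onto the middle of the big zone, keeping it upright and setting it down without dropping it; leave the pepper mill and the tumbler alone.

Things in the scene. Friction and masses are not known exactly. Their poses are not given: they have to be found in the camera images.
- rack: Steel wire dish rack with white plates, fixed, 360 long (its x) x 240 deep (its y) x 100 mm high. Origin on the worktop at mid length of the outer face of its front foot bar (straight, 30 mm high); y points into the rack. The board is to lie parallel to its x, in front of the bar (negative y); the board's origin starts about 87 mm in front of the bar near its +x end.
- board: Loose brown wooden chopping board, 340 x 140 mm, 0.55 kg, its underside 8 mm and top 26 mm above the worktop; only four rubber feet touch (x = 0 and 280, y = -50 and +50 mm). Origin at worktop level on its centre line, midway between the two feet of the mortar end; x runs along it to the free end. It reaches from x = -30 to +310 and y = -70 to +70 mm.
- board_free_end (a point): Middle of the board's free end (no mortar), on its top face, 310 mm along the board from its origin. It starts slanting 0.6 to 1.0 rad away from the rack and must swing towards the rack, clockwise seen from above. Pushed sideways near here the board turns about the weighted mortar end, which hardly moves.
- mortar: Loose dark grey granite mortar with pestle, 110 mm across at the rim, 90 mm at the foot, 72 mm high (pestle reaches 126 mm), about 0.9 kg, standing on the board about 30 mm from the board's origin. Origin at the centre of its underside.
- hob: Black glass hob, fixed and flush with the worktop (no step to speak of, under 2 mm), 300 x 560 mm. Origin at the centre of the big cooking zone, a light ring of 180 mm diameter with a cross at its centre; the small zone (130 mm ring) is centred 280 mm away along its -y.
- kettle: Loose cream kettle, standing near the small zone; body 160 mm across at its widest, 145 mm at the base, body 98 mm high (lid knob up to 112 mm), total height 177 mm, about 0.6 kg. Origin at the centre of its underside; z up; the spout points along its x and reaches 115 mm from the centre.
- kettle_handle (a point): Centre of the kettle's fixed wooden handle bar, 168 mm above the kettle's base, directly over the kettle's centre: a horizontal bar along the kettle's x, 130 mm long, 20 mm wide, 18 mm high, carried by a thin upright at each end (60 mm either side), with 45 mm free height between bar and lid knob.
- pepper_mill: Loose dark wooden pepper mill, bystander, 162 mm tall, 56 mm across. Origin at the centre of its underside.
- tumbler: Loose amber glass tumbler, bystander, 100 mm tall, 72 mm across. Origin at the centre of its underside.
Things that resemble listed ones, but are neither listed nor needed, are in the scene too. What is meant by the mortar is not pink or yellow, and is the larger of those in its own colour.

How it is judged:
By the outcome, as a careful person would: the job done as asked, in the order asked, and still so for the second after the job is handed in, with the robot touching nothing.
It also fails if it takes over 69 s, if anything falls off the work surface, if the arm or the gripper's body presses on something with over 40 N, if the wrist force passes 120 N, or if a joint passes its speed limit or range.

## Working session

There is one attempt and no reset: what is moved stays moved. The work goes in short steps, Python scripts to look and compute and a tool call to move; the robot and the scene stay as the last step left them, time stands still between calls to the robot, and variables do not carry over. Pictures are saved under pics/ and viewed, at most 10 in all, crops included, and the job is handed in when it is done.

Besides the shell and the picture viewer there is one more tool, called after "Emit:" by a JSON object that holds its "method" and its "body". apply_moves: Moves the arm, as the interface text tells. Its arguments: {"type":"object","properties":{"steps":{"type":"array"},"grip":{"type":"number"}},"required":["steps"]}

```bash
mkdir -p pics
cat > h.py <<'E'
import numpy as np, cv2
from bench import ctrl
def ray(cam,uv,z):
    c=ctrl.calibration(cam);K=np.array(c["K"],float);R=cv2.Rodrigues(np.array(c["rvec"],float))[0];t=np.array(c["tvec"],float).ravel()
    d=R.T@np.linalg.solve(K,[uv[0],uv[1],1.]);o=-R.T@t
    return o+d*(z-o[2])/d[2]
def proj(cam,P):
    c=ctrl.calibration(cam);return cv2.projectPoints(np.array(P,float).reshape(-1,1,3),np.array(c["rvec"],float),np.array(c["tvec"],float),np.array(c["K"],float),None)[0].reshape(-1,2)
E
python3 - <<'E'
from h import *
Z=dict(rack=0,board=0,board_free_end=.026,mortar=.026,hob=0,kettle=0,kettle_handle=.168,pepper_mill=0,tumbler=0)
for cam in("top","side"):
    im=ctrl.get_image(cam);cv2.imwrite(f"pics/{cam}0.png",im)
    for n,z in Z.items():
        for r in ctrl.place_of(n,cam)[:4]: print(cam,n,round(r["p"],2),np.round(r["xy"]),ray(cam,r["xy"],z).round(3)[:2])
s=ctrl.sense();print(s["clock"],s["position"],np.round(s["tcp_rot"],3))
E
```

```text
top rack 0.97 [209. 225.] [0.602 0.327]
top board_free_end 0.97 [329. 251.] [ 0.526 -0.007]
top mortar 0.97 [376. 163.] [ 0.769 -0.138]
top mortar 0.94 [174. 315.] [0.352 0.414]
top mortar 0.92 [253. 180.] [0.722 0.2  ]
top mortar 0.88 [221. 343.] [0.277 0.286]
top hob 0.76 [319. 252.] [0.524 0.02 ]
top kettle 0.62 [414. 279.] [ 0.449 -0.243]
top kettle_handle 0.69 [424. 280.] [ 0.444 -0.24 ]
top pepper_mill 0.65 [484. 271.] [ 0.47  -0.438]
top tumbler 0.79 [413. 205.] [ 0.654 -0.245]
side rack 0.79 [195. 334.] [0.605 0.327]
side board 0.55 [198. 274.] [0.739 0.22 ]
side board_free_end 0.72 [328. 270.] [ 0.514 -0.007]
side board_free_end 0.58 [196. 276.] [0.718 0.236]
side mortar 0.81 [303. 421.] [0.275 0.295]
side mortar 0.75 [209. 270.] [0.711 0.202]
side mortar 0.64 [296. 192.] [ 0.761 -0.126]
side mortar 0.57 [234. 447.] [0.329 0.43 ]
side hob 0.64 [317. 283.] [0.518 0.025]
side kettle 0.57 [411. 245.] [ 0.439 -0.232]
side kettle_handle 0.65 [421. 199.] [ 0.438 -0.236]
side pepper_mill 0.79 [452. 200.] [ 0.464 -0.435]
side tumbler 0.63 [354. 196.] [ 0.658 -0.251]
1.0 [ 0.26645379 -0.62020262  0.25772597] [[ 0.919  0.395 -0.   ]
 [ 0.395 -0.919 -0.   ]
 [-0.     0.    -1.   ]]
```

View pics/top0.png

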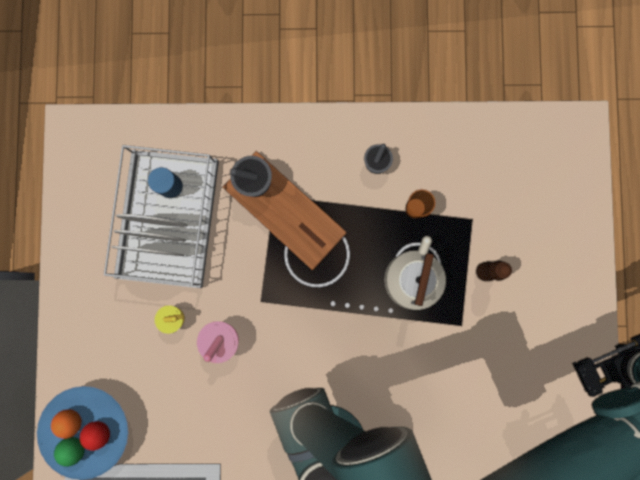

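View pics/side0.png

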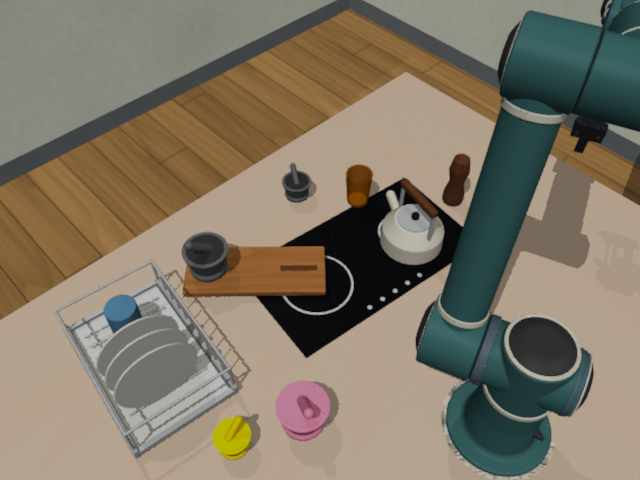

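Four mortars in the top image: (253,180) large dark grey on the board, (376,163) small grey, (221,343) pink and (174,315) yellow. The one at (253,180) fits: it is grey, the larger of the two, and stands on the board. I'll confirm it in a rectified, enlarged crop and measure the board, rack and ring.

Run:
```python
from h import *
im=ctrl.get_image("top")
def ortho(cam,im,z,x0,x1,y0,y1,s):  # u: -y right, v: -x down ; s px/m
    W=[[x1,y1,z],[x1,y0,z],[x0,y0,z],[x0,y1,z]];a=proj(cam,W).astype(np.float32)
    w,h=int((y1-y0)*s),int((x1-x0)*s)
    return cv2.warpPerspective(im,cv2.getPerspectiveTransform(a,np.float32([[0,0],[w,0],[w,h],[0,h]])),(w,h),flags=cv2.INTER_CUBIC)
o=ortho("top",im,.028,.38,.88,-.2,.46,1200)
for i in range(7): cv2.putText(o,f"y{.4-.1*i:.1f}",(int((.06+.1*i)*1200),10),0,.4,(0,0,255));cv2.line(o,(int((.06+.1*i)*1200),12),(int((.06+.1*i)*1200),20),(0,0,255))
for i in range(5): cv2.putText(o,f"x{.8-.1*i:.1f}",(0,int((.08+.1*i)*1200)),0,.4,(0,0,255))
cv2.imwrite("pics/ortho.png",o)
for cam in("top","side"):
    if cam=="side": ctrl.get_image(cam)
    for r in ctrl.masks_of("board_free_end",cam)[:1]:
        c=max(cv2.findContours(r["region"].astype(np.uint8),0,2)[0],key=cv2.contourArea)[:,0,:]
        w=np.array([ray(cam,p,.026)[:2] for p in c]);rc=cv2.minAreaRect((w*1000).astype(np.float32));print(cam,"board",r["p"],rc,cv2.boxPoints(rc).round())
    for n in("mortar","hob","kettle_handle","rack"):
        for r in ctrl.masks_of(n,cam)[:2]: print(cam,n,r["p"],r["box"],r["region"].sum())
r=ctrl.masks_of("rack","top")
```

```text
top board 0.66 ((641.2526245117188, 117.68682098388672), (340.5118713378906, 144.18893432617188), 48.11451721191406) [[474.  39.]
 [581. -57.]
 [809. 196.]
 [701. 293.]]
top mortar 0.73 [157.1, 303.6, 184.8, 334.8] 639
top mortar 0.7 [230.1, 155.4, 266.8, 198.3] 1392
top hob 0.87 [258.5, 194.9, 472.5, 325.7] 15408
top kettle_handle 0.87 [382.7, 236.8, 445.6, 307.1] 3010
top rack 0.95 [105.3, 146.6, 217.0, 288.0] 11808
side board 0.58 ((637.1875, 120.1471176147461), (338.2674255371094, 151.4641876220703), 47.89451217651367) [[468.  45.]
 [580. -56.]
 [807. 195.]
 [694. 296.]]
side mortar 0.97 [280.3, 164.3, 312.2, 203.4] 814
side mortar 0.97 [274.5, 378.8, 328.7, 444.4] 2547
side hob 0.74 [258.4, 176.8, 463.5, 356.7] 13089
side kettle_handle 0.65 [381.2, 178.3, 443.5, 262.9] 3772
side rack 0.6 [54.4, 261.0, 237.3, 459.4] 17859
```

View pics/ortho.png

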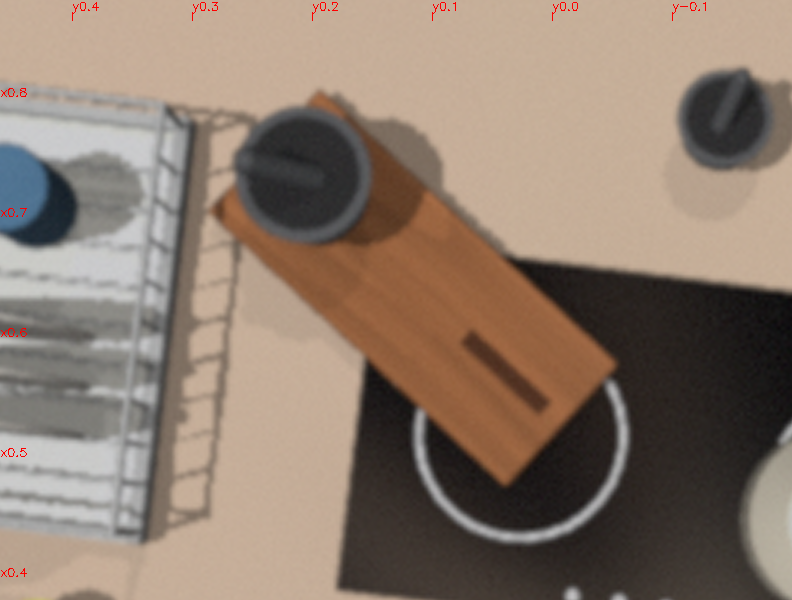

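The crop confirms the large dark grey mortar, standing on the board at crop (303,175). The board is at 48° and its free end is at (0.526,-0.008). The rack front bar runs from (190,120) to (146,542), about -6° from world x, so the board must turn about 54° clockwise. I'll move beside the free end with the fingers closed.

Emit:
{"method": "apply_moves", "body": {"steps": [[547,-376,0,0,0,-2.0],[547,-376,0,0,0,-2.0],[547,-376,0,0,0,-2.0],[547,-376,0,0,0,-2.0],[547,-376,0,0,0,-2.0],[547,-376,0,0,0,-2.0],[547,-376,0,0,0,-2.0],[547,-376,0,0,0,-2.0],[547,-376,0,0,0,-2.0],[547,-376,0,0,0,-2.0],[547,-376,0,0,0,-2.0],[547,-376,0,0,0,-2.0]], "grip": 0}}

```text
clock: 2.85
position: [0.5875, -0.1108, 0.2581]
tcp_rot: [[-0.598, 0.801, 0.001], [0.801, 0.598, -0.0], [-0.001, 0.0, -1.0]]
ft_force: [0.6, -0.3, -0.7]
gripper_width: 0.0005
grip_force: 0.0
```

```bash
cat >> h.py <<'E'
def step(p,yaw):  # tool-frame shift (mm) and turn to TCP p with tool x at world yaw (deg), tool down
    s=ctrl.sense();R=np.array(s["tcp_rot"]);a=np.radians(yaw);c,q=np.cos(a),np.sin(a)
    G=np.array([[c,q,0],[q,-c,0],[0,0,-1]])
    return (R.T@(np.array(p)-s["position"])*1000).round(1),cv2.Rodrigues(R.T@G)[0].ravel().round(3)
def st():
    s=ctrl.sense();R=np.array(s["tcp_rot"]);print(s["clock"],np.round(s["position"],4),"yaw",np.degrees(np.arctan2(R[1,0],R[0,0])).round(1),"f",np.round(s["ft_force"],1),"w",s["gripper_width"],s["grip_force"])
E
python3 -c "
from h import *
st();print(step([.6206,-.0591,.1],138));print(ctrl.sense()['joint_positions'])"
```

```text
2.85 [ 0.5875 -0.1108  0.2581] yaw 126.7 f [ 0.6 -0.3 -0.7] w 0.0005059805965673008 0.0
(array([ 21.7,  57.4, 158.1]), array([ 0.   ,  0.001, -0.196]))
[-2.27982332e-01  1.18405547e-01  1.77505245e+00 -8.97890485e-05
  1.24730251e+00 -8.69339368e-01]
```

Emit:
{"method": "apply_moves", "body": {"steps": [[22,57,0,0,0,-0.196],[22,57,20,0,0,-0.196],[22,57,70,0,0,-0.196],[22,57,120,0,0,-0.196],[22,57,165,0,0,-0.196],[22,57,200,0,0,-0.196],[22,57,220,0,0,-0.196],[22,57,226,0,0,-0.196],[22,57,226,0,0,-0.196],[22,57,226,0,0,-0.196]]}}

```text
clock: 3.85
position: [0.6207, -0.0614, 0.0332]
tcp_rot: [[-0.739, 0.674, 0.002], [0.674, 0.739, -0.0], [-0.002, 0.001, -1.0]]
ft_force: [-0.4, -0.4, 0.2]
gripper_width: 0.0005
grip_force: 0.0
```

```bash
python3 -c "
from h import *
st()
O=np.array([.733,.223])
# arc: board dir angle th from 228 down to 174; tool yaw = th-90; TCP at 285 along, off = outward
def tcp(th,off):
    t=np.radians(th);u=np.array([np.cos(t),np.sin(t)]);n=np.array([-u[1],u[0]])
    return [*(O+.285*u+off*n),.032]
for th,off in [(228,.105),(228,.085),(226,.08),(222,.08),(218,.08),(214,.08),(210,.08),(206,.08),(202,.08),(198,.08),(194,.08),(190,.08),(186,.08)]:
    print(th,*step(tcp(th,off),th-90))
"
```

```text
3.85 [ 0.6207 -0.0614  0.0332] yaw 137.6 f [-0.4 -0.4  0.2] w 0.000489089313143442 0.0
228 [1.9 1.5 1.2] [ 0.001  0.002 -0.007]
228 [21.9  1.3  1.2] [ 0.001  0.002 -0.007]
226 [36.9 -1.4  1.2] [0.001 0.002 0.028]
222 [57.1 -5.7  1.1] [0.002 0.002 0.098]
218 [77.5 -8.6  1.1] [0.002 0.002 0.168]
214 [ 98.1 -10.1   1. ] [0.002 0.002 0.238]
210 [118.8 -10.1   1. ] [0.002 0.002 0.307]
206 [139.4  -8.7   0.9] [0.002 0.002 0.377]
202 [159.9  -5.8   0.9] [0.002 0.002 0.447]
198 [180.1  -1.6   0.9] [0.002 0.002 0.517]
194 [199.9   4.1   0.8] [0.002 0.002 0.587]
190 [219.4  11.1   0.8] [0.002 0.002 0.656]
186 [238.3  19.5   0.8] [0.002 0.001 0.726]
```

Emit:
{"method": "apply_moves", "body": {"steps": [[10,1,1,0,0,0],[20,1,1,0,0,0],[30,0,1,0,0,0.01],[38,-2,1,0,0,0.03],[47,-4,1,0,0,0.06],[57,-6,1,0,0,0.1],[67,-7,1,0,0,0.13],[77,-9,1,0,0,0.17],[88,-10,1,0,0,0.2],[98,-10,1,0,0,0.24],[108,-10,1,0,0,0.27],[119,-10,1,0,0,0.31]]}}

```text
clock: 5.05
position: [0.5259, 0.0112, 0.032]
tcp_rot: [[-0.496, 0.868, 0.004], [0.868, 0.496, -0.001], [-0.003, 0.003, -1.0]]
ft_force: [4.6, -5.4, 1.2]
gripper_width: 0.0003
grip_force: 3.2
```

```bash
cat >> h.py <<'E'
def board():
    for cam in("top","side"):
        ctrl.get_image(cam)
        for r in ctrl.masks_of("board_free_end",cam)[:1]:
            m=cv2.morphologyEx(r["region"].astype(np.uint8),cv2.MORPH_OPEN,np.ones((3,3)))
            c=max(cv2.findContours(m,0,2)[0],key=cv2.contourArea)[:,0,:]
            w=np.array([ray(cam,p,.026)[:2] for p in c]);rc=cv2.minAreaRect((w*1000).astype(np.float32));print(cam,"board",round(r["p"],2),np.round(rc[0]),np.round(rc[1]),round(rc[2],1),cv2.boxPoints(rc).round().tolist())
        for n,z in(("board_free_end",.026),("mortar",.026)):
            for r in ctrl.place_of(n,cam)[:4]:
                p=ray(cam,r["xy"],z).round(3)[:2]
                if n!="mortar" or (abs(p-[.72,.2])<.08).all(): print(cam,n,round(r["p"],2),p)
E
python3 -c "
from h import *
st();board()"
```

```text
5.05 [0.5259 0.0112 0.032 ] yaw 119.7 f [ 4.6 -5.4  1.2] w 0.00033296680761511375 3.1517350673675537
top board 0.88 [613. 153.] [339. 140.] 29.4 [[430.0, 130.0], [499.0, 8.0], [795.0, 175.0], [726.0, 297.0]]
top board_free_end 0.56 [0.462 0.066]
top mortar 0.84 [0.714 0.209]
side board 0.88 [607. 157.] [342. 150.] 28.7 [[421.0, 141.0], [493.0, 9.0], [793.0, 173.0], [721.0, 305.0]]
side board_free_end 0.82 [0.454 0.067]
side mortar 0.64 [0.703 0.2  ]
```

The board is turning about its mortar end: it is now at 209°, and its origin is still at (0.734, 0.221). I'll continue.

```bash
python3 -c "
from h import *
O=np.array([.734,.221])
for th in range(206,172,-4):
    t=np.radians(th);u=np.array([np.cos(t),np.sin(t)]);n=np.array([-u[1],u[0]])
    print(th,*step([*(O+.285*u+.08*n),.032],th-90))
"
```

```text
206 [16.4 -3.7 -1.6] [-0.001 -0.001  0.067]
202 [36.8 -7.2 -1.6] [-0.001 -0.001  0.137]
198 [57.3 -9.3 -1.6] [-0.001 -0.001  0.207]
194 [ 78.  -10.   -1.5] [-0.001 -0.001  0.277]
190 [98.6 -9.2 -1.5] [-0.001 -0.001  0.346]
186 [119.2  -7.   -1.5] [-0.001 -0.001  0.416]
182 [139.5  -3.3  -1.5] [-0.001 -0.001  0.486]
178 [159.6   1.8  -1.5] [-0.001 -0.001  0.556]
174 [179.2   8.2  -1.5] [-0.001 -0.001  0.626]
```

Emit:
{"method": "apply_moves", "body": {"steps": [[16,-4,0,0,0,0.07],[27,-6,0,0,0,0.1],[37,-7,0,0,0,0.14],[47,-8,0,0,0,0.17],[57,-9,0,0,0,0.21],[68,-10,0,0,0,0.24],[78,-10,0,0,0,0.28],[88,-10,0,0,0,0.31],[98,-9,0,0,0,0.35],[109,-8,0,0,0,0.38],[119,-7,0,0,0,0.42],[129,-5,0,0,0,0.45]]}}

```text
clock: 6.65
position: [0.4559, 0.1198, 0.0307]
tcp_rot: [[-0.071, 0.997, -0.001], [0.997, 0.071, -0.003], [-0.003, -0.001, -1.0]]
ft_force: [0.5, -9.1, 4.0]
gripper_width: 0.0006
grip_force: 4.4
```

```bash
python3 -c "
from h import *
st();board()
im=ctrl.get_image('side');cv2.imwrite('pics/side1.png',im)
for th in range(184,172,-1):
    O=np.array([.734,.221])
    t=np.radians(th);u=np.array([np.cos(t),np.sin(t)]);n=np.array([-u[1],u[0]])
    print(th,*step([*(O+.285*u+.08*n),.032],th-90))
"
```

```text
6.65 [0.4559 0.1198 0.0307] yaw 94.1 f [ 0.5 -9.1  4. ] w 0.000586286089743188 4.4104160740971565
top board 0.8 [595. 210.] [339. 141.] 3.8 [[422.0, 269.0], [431.0, 129.0], [769.0, 151.0], [759.0, 292.0]]
side board 0.76 [591. 214.] [347. 147.] 3.2 [[414.0, 278.0], [422.0, 131.0], [768.0, 150.0], [760.0, 297.0]]
side board_free_end 0.58 [0.417 0.197]
side mortar 0.67 [0.702 0.211]
184 [ 0.5 -0.4 -1.7] [-0.001 -0.     0.001]
183 [ 5.5 -1.7 -1.7] [-0.001  0.     0.018]
182 [10.5 -3.  -1.7] [-0.001  0.     0.036]
181 [15.6 -4.1 -1.7] [-0.001  0.     0.053]
180 [20.6 -5.2 -1.7] [-0.001  0.     0.071]
179 [25.7 -6.2 -1.7] [-0.001  0.     0.088]
178 [30.8 -7.1 -1.7] [-0.001  0.     0.106]
177 [35.9 -8.  -1.7] [-0.001  0.     0.123]
176 [41.  -8.7 -1.7] [-0.001  0.     0.141]
175 [46.1 -9.3 -1.7] [-0.001  0.     0.158]
174 [51.2 -9.9 -1.7] [-0.001  0.     0.175]
173 [ 56.4 -10.3  -1.7] [-0.001  0.     0.193]
```

View pics/side1.png

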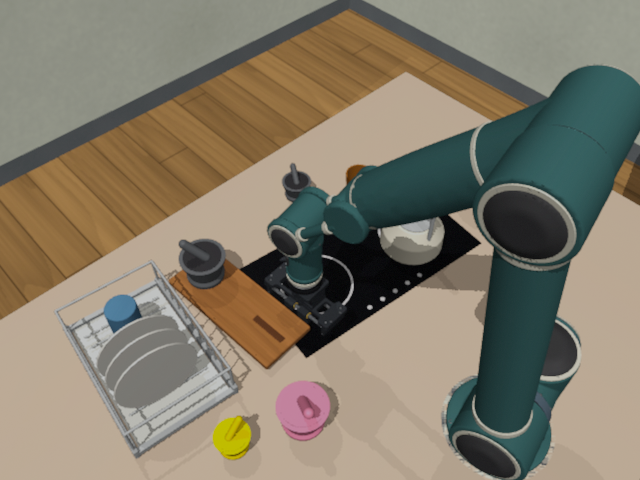

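The board is at 183.8° and the mortar is still on its end. The free end is at about (290,345), short of the rack bar at (215,350). I'll push about 8.5° more, then check against the bar.

Emit:
{"method": "apply_moves", "body": {"steps": [[8,-2,0,0,0,0.03],[15,-4,0,0,0,0.05],[22,-6,0,0,0,0.075],[29,-7,0,0,0,0.1],[35,-8,0,0,0,0.12],[40,-9,0,0,0,0.14],[44,-9,0,0,0,0.15],[44,-9,0,0,0,0.15]]}}

```text
clock: 7.9
position: [0.4432, 0.1636, 0.0303]
tcp_rot: [[0.078, 0.997, -0.002], [0.997, -0.078, -0.002], [-0.002, -0.002, -1.0]]
ft_force: [-1.2, -4.9, 1.8]
gripper_width: 0.0004
grip_force: 2.4
```

Run:
```python
from h import *
st();board()
im=ctrl.get_image("top")
x0,x1,y0,y1,z,s=.36,.84,.12,.40,.028,1600
a=proj("top",[[x1,y1,z],[x1,y0,z],[x0,y0,z],[x0,y1,z]]).astype(np.float32);w,h=int((y1-y0)*s),int((x1-x0)*s)
o=cv2.warpPerspective(im,cv2.getPerspectiveTransform(a,np.float32([[0,0],[w,0],[w,h],[0,h]])),(w,h),flags=cv2.INTER_CUBIC)
o=cv2.rotate(o,cv2.ROTATE_90_CLOCKWISE)   # right: +x, down: -y
cv2.imwrite("pics/ortho2.png",o)
g=cv2.GaussianBlur(cv2.cvtColor(o,cv2.COLOR_BGR2GRAY),(0,0),1.5)
for l in cv2.createLineSegmentDetector().detect(g)[0][:,0]:
    L=np.hypot(l[2]-l[0],l[3]-l[1])
    if L>150 and abs(l[3]-l[1])<.3*L: print(int(L),l.round(),round(float(np.degrees(np.arctan((l[3]-l[1])/(l[2]-l[0])))),2))
```

```text
7.9 [0.4432 0.1636 0.0303] yaw 85.5 f [-1.2 -4.9  1.8] w 0.0004036632815597339 2.3689687997102737
top board 0.89 [596. 232.] [141. 336.] 85.0 [[422.0, 177.0], [757.0, 148.0], [770.0, 288.0], [434.0, 317.0]]
top mortar 0.89 [0.704 0.216]
side board 0.83 [590. 235.] [143. 346.] 85.1 [[412.0, 178.0], [756.0, 149.0], [768.0, 292.0], [424.0, 321.0]]
side board_free_end 0.63 [0.416 0.245]
side board_free_end 0.38 [0.592 0.334]
side mortar 0.84 [0.693 0.221]
560 [108.  90. 664. 155.] 6.72
212 [298. 385. 509. 410.] 6.71
```

View pics/ortho2.png

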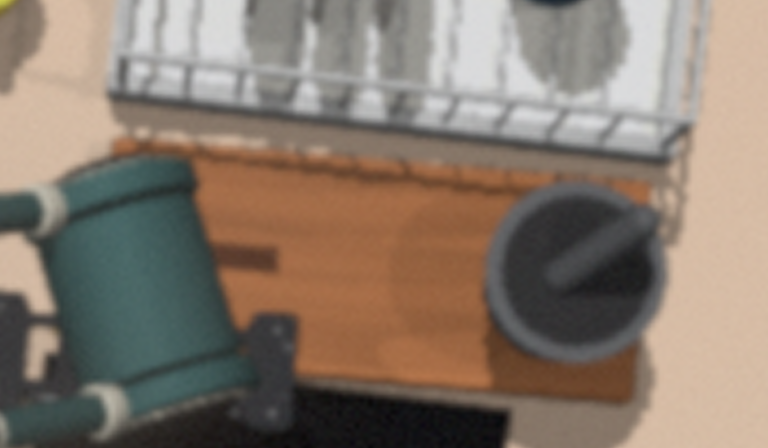

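The board is at 5.0° and the bar at 6.7° (line from (108,95) to (664,158)), with the gap about 12 mm wider at the free end. I'll push about 8 mm more.

Emit:
{"method": "apply_moves", "body": {"steps": [[3,-1,0,0,0,0.01],[6,-1,0,0,0,0.02],[8,-2,0,0,0,0.03],[8,-2,0,0,0,0.03],[8,-2,0,0,0,0.03]]}}

```text
clock: 8.85
position: [0.442, 0.1716, 0.0303]
tcp_rot: [[0.109, 0.994, -0.002], [0.994, -0.109, -0.001], [-0.001, -0.002, -1.0]]
ft_force: [-0.7, -6.0, 2.0]
gripper_width: 0.0005
grip_force: 2.6
```

Run:
```python
from h import *
st();board()
```

```text
8.85 [0.442  0.1716 0.0303] yaw 83.8 f [-0.7 -6.   2. ] w 0.0005270477852335573 2.6470324024558067
top board 0.7 [619. 233.] [144. 296.] 83.3 [[464.0, 179.0], [758.0, 144.0], [775.0, 288.0], [481.0, 323.0]]
top mortar 0.98 [0.703 0.221]
side board 0.8 [590. 240.] [142. 346.] 83.5 [[410.0, 189.0], [754.0, 149.0], [770.0, 291.0], [426.0, 330.0]]
side board_free_end 0.94 [0.415 0.251]
side board_free_end 0.66 [ 0.439 -0.223]
side mortar 0.82 [0.704 0.218]
```

The board is parallel to the bar within 0.2° and its origin hasn't moved. I'll back off, lift, and go above the kettle.

Emit:
{"method": "apply_moves", "body": {"steps": [[-20,0,0,0,0,0],[-45,0,0,0,0,0],[-60,0,-40,0,0,0],[-60,0,-90,0,0,0],[-60,0,-140,0,0,0],[-60,0,-190,0,0,0],[-60,0,-240,0,0,0],[-60,0,-290,0,0,0],[-100,0,-300,0,0,0.15],[-150,10,-300,0,0,0.3],[-200,20,-300,0,0,0.45],[-250,30,-300,0,0,0.6]], "grip": 60}}

```text
clock: 10.45
position: [0.4455, -0.0776, 0.3313]
tcp_rot: [[0.655, 0.756, 0.003], [0.756, -0.655, 0.001], [0.002, 0.002, -1.0]]
ft_force: [0.2, 0.1, 0.7]
gripper_width: 0.0602
grip_force: 0.0
```

Run:
```python
from h import *
st();print(step([.435,-.235,.33],0))
```

```text
10.45 [ 0.4455 -0.0776  0.3313] yaw 49.1 f [0.2 0.1 0.7] w 0.06015962388316686 0.0
(array([-125.8,   95.2,    1.2]), array([ 0.001, -0.003,  0.857]))
```

Emit:
{"method": "apply_moves", "body": {"steps": [[-42,32,0,0,0,0.15],[-84,63,0,0,0,0.3],[-126,95,0,0,0,0.45],[-126,95,0,0,0,0.6],[-126,95,0,0,0,0.75],[-126,95,0,0,0,0.86],[-126,95,0,0,0,0.86],[-126,95,0,0,0,0.86],[-126,95,0,0,0,0.86]]}}

```text
clock: 11.35
position: [0.4354, -0.2336, 0.3307]
tcp_rot: [[1.0, 0.004, 0.0], [0.004, -1.0, 0.0], [0.0, -0.0, -1.0]]
ft_force: [-0.2, -0.3, 0.9]
gripper_width: 0.0599
grip_force: 0.0
```

Run:
```python
from h import *
st()
im=ctrl.get_image("wrist");cv2.imwrite("pics/wrist1.png",im)
for n,z in(("kettle_handle",.168),("kettle",0)):
    for r in ctrl.place_of(n,"wrist")[:2]: print(n,r["p"],r["xy"],ray("wrist",r["xy"],z).round(4))
ctrl.get_image("side")
for r in ctrl.place_of("kettle_handle","side")[:1]: print("side",r["p"],ray("side",r["xy"],.168).round(4))
```

```text
11.35 [ 0.4354 -0.2336  0.3307] yaw 0.2 f [-0.2 -0.3  0.9] w 0.05989502414738503 0.0
kettle_handle 0.82 [321.7, 212.2] [ 0.443  -0.2353  0.168 ]
kettle 0.89 [321.4, 186.1] [ 0.4423 -0.2364  0.    ]
kettle 0.63 [478.9, 166.4] [ 0.4682 -0.4392  0.    ]
side 0.65 [ 0.4375 -0.2337  0.168 ]
```

View pics/wrist1.png

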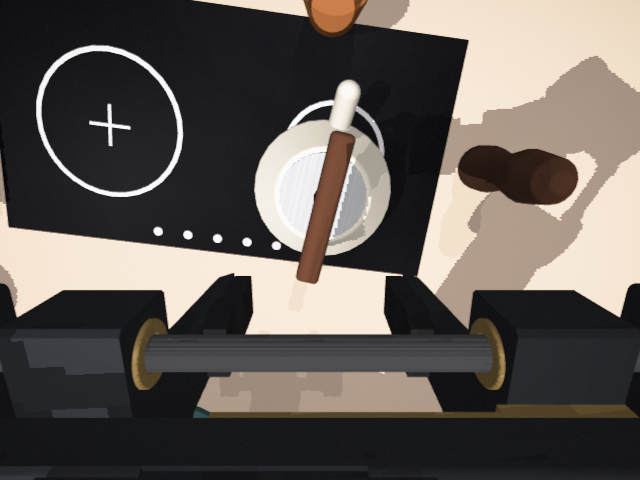

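The wrist view shows the kettle handle running from (309,278) to (343,134), and the big zone's cross at (110,126) inside its ring, clear of the board.

Run:
```python
from h import *
a=ray("wrist",(309,278),.175);b=ray("wrist",(343,136),.175);d=b-a
y=np.degrees(np.arctan2(d[1],d[0]));m=(a+b)/2;print(a,b,np.linalg.norm(d),y,m)
print("cross",ray("wrist",(110,126),0))
im=cv2.imread("pics/wrist1.png");g=(im.min(2)>150).astype(np.uint8);g[:,:30]=0;g[210:]=0;g[:,195:]=0
n,l,s,_=cv2.connectedComponentsWithStats(g)
for i in range(1,n):
    if s[i][4]>300:
        w=np.array([ray("wrist",p[::-1],0)[:2] for p in np.argwhere(l==i)])
        c=cv2.minEnclosingCircle((w*1000).astype(np.float32));print(s[i],c)
print(step([m[0],m[1],.33],y))
```

```text
[ 0.38592193 -0.22458768  0.175     ] [ 0.50499815 -0.25164416  0.175     ] 0.12211142195320886 -12.801382458434665 [ 0.44546004 -0.23811592  0.175     ]
cross [0.51680647 0.02848887 0.        ]
[  36   45  147  152 2386] ((518.3605346679688, 28.544178009033203), 90.9723892211914)
(array([10.1,  4.4,  0.8]), array([ 0.   , -0.   ,  0.226]))
```

Emit:
{"method": "apply_moves", "body": {"steps": [[8,4,0,0,0,0.13],[8,4,0,0,0,0.225],[8,4,30,0,0,0.225],[8,4,70,0,0,0.225],[8,4,110,0,0,0.225],[8,4,140,0,0,0.225],[8,4,155,0,0,0.225],[8,4,162,0,0,0.225],[8,4,162,0,0,0.225],[8,4,162,0,0,0.225]]}}

```text
clock: 12.6
position: [0.4444, -0.2385, 0.1704]
tcp_rot: [[0.975, -0.221, 0.002], [-0.221, -0.975, -0.001], [0.003, 0.001, -1.0]]
ft_force: [0.6, -0.6, -0.2]
gripper_width: 0.0602
grip_force: 0.0
```

Emit:
{"method": "apply_moves", "body": {"steps": [[0,0,0,0,0,0],[0,0,0,0,0,0],[0,0,0,0,0,0],[0,0,0,0,0,0],[0,0,0,0,0,0],[0,0,0,0,0,0],[0,0,0,0,0,0],[0,0,0,0,0,0]], "grip": 8}}

```text
clock: 13.4
position: [0.4432, -0.2378, 0.1688]
tcp_rot: [[0.975, -0.222, 0.0], [-0.222, -0.975, 0.0], [-0.0, -0.0, -1.0]]
ft_force: [-0.5, -0.0, 2.2]
gripper_width: 0.0197
grip_force: 30.0
```

Run:
```python
from h import *
st()
im=ctrl.get_image("wrist");cv2.imwrite("pics/wrist2.png",im)
```

```text
13.4 [ 0.4432 -0.2378  0.1688] yaw -12.8 f [-0.5 -0.   2.2] w 0.019703606135112295 29.99430064111948
```

View pics/wrist2.png

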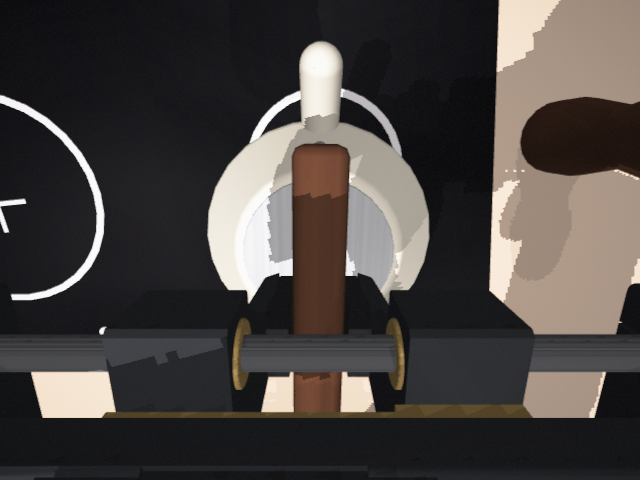

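The fingers hold the bar at 19.7 mm with 30 N, and the bar is centred in the gripper at column 320. I'll lift and carry.

Emit:
{"method": "apply_moves", "body": {"steps": [[0,0,-4,0,0,0],[0,0,-12,0,0,0],[0,0,-24,0,0,0],[0,0,-36,0,0,0],[0,0,-46,0,0,0],[0,0,-50,0,0,0],[0,-4,-50,0,0,0],[1,-14,-50,0,0,0],[2,-30,-50,0,0,0],[3,-50,-50,0,0,0],[4,-70,-50,0,0,0],[5,-90,-50,0,0,0]]}}

```text
clock: 14.65
position: [0.4676, -0.1494, 0.2177]
tcp_rot: [[0.975, -0.221, -0.002], [-0.221, -0.975, 0.001], [-0.002, -0.001, -1.0]]
ft_force: [0.0, -1.4, -7.4]
gripper_width: 0.0192
grip_force: 30.0
```

Emit:
{"method": "apply_moves", "body": {"steps": [[1,-20,0,0,0,0],[2,-40,0,0,0,0],[3,-60,0,0,0,0],[4,-80,0,0,0,0],[5,-100,0,0,0,0],[6,-120,0,0,0,0],[7,-140,0,0,0,0],[8,-158,0,0,0,0],[8,-172,0,0,0,0],[8,-181,0,0,0,0],[8,-186,0,0,0,0],[8,-186,0,0,0,0]]}}

```text
clock: 15.85
position: [0.5169, 0.0289, 0.2185]
tcp_rot: [[0.975, -0.221, -0.0], [-0.221, -0.975, 0.0], [-0.0, -0.0, -1.0]]
ft_force: [-0.6, -1.2, -6.5]
gripper_width: 0.0199
grip_force: 30.0
```

Run:
```python
from h import *
st();print(step([.5175,.0285,.1688],-12.8))
im=ctrl.get_image("side");cv2.imwrite("pics/side2.png",im)
for r in ctrl.place_of("kettle","side")[:1]: print(r["p"],ray("side",r["xy"],.05))
```

```text
15.85 [0.5169 0.0289 0.2185] yaw -12.7 f [-0.6 -1.2 -6.5] w 0.019876306212641512 29.96181232854724
(array([ 0.7,  0.3, 49.7]), array([-0.   ,  0.   ,  0.001]))
0.56 [0.51281502 0.03768222 0.05      ]
```

View pics/side2.png

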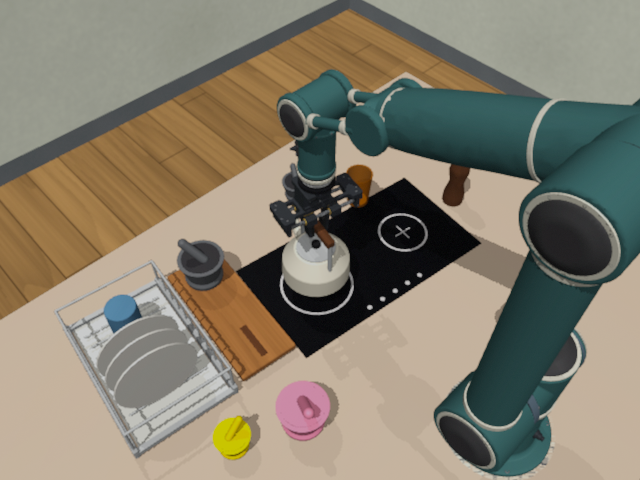

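The kettle hangs upright over the ring around (317,285), and the board lies along the rack. I'll lower it gently.

Emit:
{"method": "apply_moves", "body": {"steps": [[0,0,6,0,0,0],[0,0,15,0,0,0],[0,0,25,0,0,0],[1,0,34,0,0,0],[1,0,40,0,0,0],[1,0,43,0,0,0],[1,0,45,0,0,0],[1,0,46,0,0,0],[1,0,47,0,0,0],[1,0,48,0,0,0],[1,0,48,0,0,0],[1,0,48,0,0,0]]}}

```text
clock: 17.15
position: [0.518, 0.0282, 0.1709]
tcp_rot: [[0.975, -0.221, 0.0], [-0.221, -0.975, 0.0], [0.0, -0.0, -1.0]]
ft_force: [0.3, 0.7, -8.2]
gripper_width: 0.0199
grip_force: 30.0
```

Emit:
{"method": "apply_moves", "body": {"steps": [[0,0,0.5,0,0,0],[0,0,1,0,0,0],[0,0,1,0,0,0],[0,0,1,0,0,0]]}}

```text
clock: 17.55
position: [0.5179, 0.0282, 0.1697]
tcp_rot: [[0.975, -0.221, -0.0], [-0.221, -0.975, -0.0], [-0.0, 0.0, -1.0]]
ft_force: [-1.0, 0.4, -7.5]
gripper_width: 0.0192
grip_force: 30.0
```

Emit:
{"method": "apply_moves", "body": {"steps": [[0,0,0.5,0,0,0],[0,0,1,0,0,0],[0,0,1,0,0,0],[0,0,1,0,0,0]]}}

```text
clock: 17.95
position: [0.518, 0.0282, 0.169]
tcp_rot: [[0.975, -0.221, 0.0], [-0.221, -0.975, 0.0], [0.0, -0.0, -1.0]]
ft_force: [-1.1, -0.4, -4.9]
gripper_width: 0.0197
grip_force: 30.0
```

Emit:
{"method": "apply_moves", "body": {"steps": [[0,0,0.5,0,0,0],[0,0,1,0,0,0],[0,0,1,0,0,0],[0,0,1,0,0,0]]}}

```text
clock: 18.35
position: [0.5184, 0.0282, 0.169]
tcp_rot: [[0.975, -0.221, 0.001], [-0.221, -0.975, 0.0], [0.001, -0.0, -1.0]]
ft_force: [-5.1, 0.2, 4.3]
gripper_width: 0.0195
grip_force: 30.0
```

The force has changed sign, so the kettle is down. I'll release and lift clear.

Emit:
{"method": "apply_moves", "body": {"steps": [[0,0,0,0,0,0],[0,0,0,0,0,0],[0,0,0,0,0,0],[0,0,0,0,0,0],[0,0,0,0,0,0],[0,0,0,0,0,0]], "grip": 60}}

```text
clock: 18.95
position: [0.5181, 0.0282, 0.1677]
tcp_rot: [[0.975, -0.221, 0.0], [-0.221, -0.975, -0.0], [0.0, -0.0, -1.0]]
ft_force: [-0.2, -0.0, 0.8]
gripper_width: 0.0603
grip_force: 0.0
```

Emit:
{"method": "apply_moves", "body": {"steps": [[0,0,-10,0,0,0],[0,0,-30,0,0,0],[0,0,-60,0,0,0],[0,0,-100,0,0,0],[0,0,-140,0,0,0],[0,0,-160,0,0,0],[-20,50,-160,0,0,0],[-40,100,-160,0,0,0],[-50,150,-160,0,0,0],[-50,200,-160,0,0,0],[-50,250,-160,0,0,0],[-50,250,-160,0,0,0]]}}

```text
clock: 20.15
position: [0.4124, -0.2087, 0.3287]
tcp_rot: [[0.974, -0.227, 0.001], [-0.227, -0.974, -0.003], [0.001, 0.002, -1.0]]
ft_force: [-0.5, -0.4, -0.0]
gripper_width: 0.0605
grip_force: 0.0
```

Run:
```python
from h import *
st();board()
im=ctrl.get_image("top");cv2.imwrite("pics/top9.png",im)
for c in("top","side"):
  for n,z in(("kettle",0),("kettle_handle",.168),("pepper_mill",0),("tumbler",0)):
    for r in ctrl.place_of(n,c)[:1]: print(c,n,r["p"],ray(c,r["xy"],z).round(3))
```

```text
20.15 [ 0.4124 -0.2087  0.3287] yaw -13.1 f [-0.5 -0.4 -0. ] w 0.06051992187670867 0.0
top board 0.78 [595. 236.] [142. 339.] 83.5 [[419.0, 184.0], [755.0, 146.0], [772.0, 287.0], [435.0, 326.0]]
top board_free_end 0.84 [0.43  0.255]
top mortar 0.89 [0.709 0.217]
side board 0.95 [589. 239.] [143. 344.] 83.4 [[410.0, 187.0], [752.0, 148.0], [768.0, 290.0], [427.0, 330.0]]
side board_free_end 0.6 [0.414 0.251]
side board_free_end 0.55 [ 0.455 -0.419]
side mortar 0.8 [0.695 0.225]
top kettle 0.83 [0.527 0.028 0.   ]
top kettle_handle 0.98 [0.523 0.029 0.168]
top pepper_mill 0.77 [ 0.461 -0.441  0.   ]
side kettle 0.71 [0.52  0.034 0.   ]
side kettle_handle 0.71 [0.522 0.029 0.168]
side pepper_mill 0.57 [ 0.464 -0.43   0.   ]
side tumbler 0.77 [ 0.662 -0.25   0.   ]
```

View pics/top9.png

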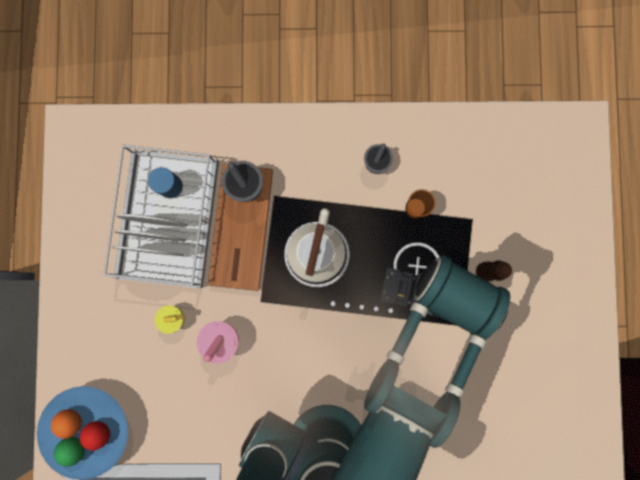

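The final view shows the board along the rack with the mortar on it at (243,180). The kettle is upright in the big ring at (317,253), and the tumbler and pepper mill are where they were. I'll hand it in.

```bash
python3 -c "
from bench import ctrl
print(ctrl.sign_off())"
```

```text
the job is handed in; nothing more can be done
None
```

The job is handed in: the board lies along the rack (parallel within about 0.2°) with the mortar still on its end, the kettle stands upright within about 5 mm of the big zone's centre, and the pepper mill and tumbler were left alone.

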